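# Feed one blank and push it aside

## Task

Press the black plunger of the blank feeder all the way down once so that it ejects a single brass blank onto the deck, and let the plunger come back up. Then, with the fingertips, push that blank sideways along the deck until it lies wholly on the green square. Keep the blank flat on the deck the whole time (do not pick it up), leave the other blanks in the magazine, and leave the cup, the pot and the pliers where they are.

Things in the scene. Friction and masses are not known exactly. Their poses are not given: they have to be found in the camera images.
- feeder: hand-pressed blank feeder, fixed to the table; origin on the table top under the magazine's axis, x points backwards (from the delivery slot to the plunger), y to its left, z up. Aluminium deck 256 mm wide (y -128 to 128), x -88 to 24 mm, top at z 12 mm, with a raised rim 4 mm wide, up to z 17 mm, all round. Blue housing behind, x 21 to 98, y -26 to 26 mm, top at z 52 mm
- magazine (a point): centre of the open top, at z 56 mm of the feeder, of the square magazine tower that holds the blanks; tower outside x -20.5 to 21, y -21.5 to 21.5 mm, with an 11 mm high slot at the bottom of its front, below a clear window
- delivery (a point): point on the deck (x -46, y 0, z 12 mm of the feeder) where the blank's centre comes to rest after a slow full press: a pusher 30 mm wide, 6.5 mm thick drives the lowest blank out of the slot along -x, 2.5 mm per 1 mm of press (pressed fast, the blank slides up to 22 mm farther, to the front rim); on release a spring draws the pusher back and the next blank drops
- plunger_top (a point): centre of the flat top of the black plunger cap, 32 mm in diameter; at x 60, y 0, z 82 mm of the feeder when up; it goes down 19 mm
- plunger (a joint): press of the plunger in m: 0 up, 0.019 fully down at a hard stop; the spring and mechanism resist with about 3 N at the top and 6 N at the bottom, and bring it back up by themselves
- blank_1: brass-coloured round blank, a solid flat disc 32 mm in diameter and 8 mm thick, about 20 g, loose; origin at the centre of its underside, z up. The lowest of the stack of four in the magazine at the start, lying on the deck at z 12 mm of the feeder; the one that is ejected. It slides with ordinary dry friction
- blank_2: brass-coloured round blank, a solid flat disc 32 mm in diameter and 8 mm thick, about 20 g, loose; origin at the centre of its underside, z up. Second from below in the magazine
- blank_3: brass-coloured round blank, a solid flat disc 32 mm in diameter and 8 mm thick, about 20 g, loose; origin at the centre of its underside, z up. Third from below in the magazine
- blank_4: brass-coloured round blank, a solid flat disc 32 mm in diameter and 8 mm thick, about 20 g, loose; origin at the centre of its underside, z up. The uppermost in the magazine
- field_green: green square, 60 x 60 mm, painted flat on the deck to the left or the right of the delivery slot; origin at its centre, level with the deck, sides along the feeder's axes; centre at about x -48 mm and 66 to 84 mm to the side in the feeder's frame. The place for the ejected blank
- field_red: red square of the same size on the other side of the slot; not to be used this time
- parts_cup: green round cup with findings, 56 mm in diameter, 21 mm high, loose, behind the deck beside the feeder's housing; origin at the centre of its underside. To be left alone
- screw_pot: white screw pot with lid, 45 mm in diameter, 38 mm high, loose, behind the deck on the other side of the housing from the cup; origin at the centre of its underside. To be left alone
- pliers: red-handled pliers lying flat, 46 x 148 x 12 mm, long along their own y, loose, on the table between the robot and the deck; origin at the centre of the underside. To be left alone

How it is judged:
By the outcome, as a careful person would: the job done as asked, in the order asked, and still so for the second after the job is handed in, with the robot touching nothing.
It also fails if it takes over 48 s, if anything falls off the work surface, if the arm or the gripper's body presses on something with over 40 N, if the wrist force passes 120 N, or if a joint passes its speed limit or range.

## Robot

A 6-joint arm with a two-finger parallel gripper is mounted at the origin on a cart in front of the work surface, level with it; the furniture and walls round the work are solid. World frame = base frame: x ahead of the robot, y to its left, z up, the work surface at z = 0. Lengths are in m, angles in rad, forces in N, time in s.
With the tool pointing down it reaches from about 0.35 to 0.775 m from the base axis. Payload 5.5 kg.
Tool frame: the origin (TCP) lies on the centre line of the jaws, within the pads' length; the fingertips stand 11 mm ahead of it and the grasp point (between the pads) lies 8 mm behind it (env.tip_extent is the distance from the TCP to the fingertips, in m); z points along the fingers, y is the line along which they close (so a half turn about z gives the same grasp; the last joint's range is limited). The gripper opens to 85 mm and grips with 20 to 120 N. Pads are 22 mm wide; open, the fingers measure 114 mm over their backs; the gripper's body (76 mm by 85 mm) begins 54 mm behind the grasp point. The pads swing forward as they close: fully open they stand 13 mm farther back than shut.
Start: joints at [-1.256, 0.313, 0.046, 1.304, 0, 1.431], TCP at [0.253, -0.517, 0.242] pointing down, gripper open.
Joint ranges: [-2.76, 2.76], [-0.86, 1.69], [-1.03, 1.26], [-2.2, 2.34], [-1.47, 1.5], [-3.14, 3.14]. Speed limits (rad/s): [2.57, 2.57, 3.14, 3.14, 3.14, 3.14].

## Interface

Orientations are given as a unit quaternion [w, x, y, z].
In Python, from workcell import env gives the robot as it stands.
- The arm moves only by the shell command python3 -m jog 'ROWS' [FORCE]. ROWS is JSON, a list of rows, each a list of 5 numbers: the gripper's target within -1 to 1 (shut at 1, half-way at 0, fully open at -1), then the shift along the tool's x, y, z in m, then the turn about the tool's z in degrees. In form: [[fingers, tx, ty, tz, turn], ...]. A call has 1 to 5 rows; each row shifts and turns the commanded pose from where the row before left it, along the tool's axes as they then stand; what a row does not reach is not made up. A row lasts 1/12 s, in which the tool goes at most 41.7 mm and 7.16 degrees, less where a joint would pass 70% of its speed; a pose out of reach is approached as far as the arm can. A call is refused whole if a number of a shift passes 0.0417 or a number of a turn 7.16, either way. A call with a gripper value outside its range is refused whole. The fingers move at their own pace and stop on an object; FORCE is the grip in N (left out, the last holds). Time passes only in rows, so rows that do not move let the fingers close. It gives the time, the measured TCP pose, the force, the opening and the grip force at its end, in the units of the state.
- env.get_state(): the state, without advancing time (a new reading comes with each control period).
- env.read_camera(name): name is "scene" or "top" or "wrist"; returns a dict with "img" (400x640x3 uint8, red, green, blue), "fov_y" (degrees; the focal length in pixels is half the picture's height over the tangent of half this angle, whatever the lens; pixels are square), "cx", "cy" (the principal point, pixels), "T" (4x4, takes a point from camera to world coordinates). Camera axes: x right, y up, looking along -z (the intrinsics and any distortion apply to the point x, -y, -z); pixel columns grow to the right and rows downward; lengths in m; the calibration is good to about 2 mm. A picture is of the moment at which its call begins. There is no depth.
- env.hand_in(): hands the job in; it is judged then, once.
The state is a dict: "clock": time; "joint_pos": joint angles; "qvel": joint speeds; "tau": joint torques, N m; "tcp_pos": TCP position; "orientation": TCP orientation; "wrist_force": force on the tool from outside, world axes, zero at the start; "ft_torque": the same for the moment, N m; "finger_gap": finger opening in m; "grip_force": force on a finger pad.
Only numpy, scipy, OpenCV 4.12 (cv2) and the standard library are available. Lean on these libraries where they do the work, as an engineer would, in place of code of your own. Each camera call takes 0.05 s, during which the arm holds its last target. There are 200 camera calls.

## Working session

There is one attempt and no reset: what is moved stays moved. The work goes in short steps, Python scripts to look and compute and a shell command to move; the robot and the scene stay as the last step left them, time stands still between calls to the robot, and variables do not carry over. Pictures are saved under pics/ and viewed, at most 10 in all, crops included, and the job is handed in when it is done.

```bash
mkdir -p pics; python3 - <<'E'
from workcell import env
import cv2,numpy as np
s=env.get_state();print(s['clock'],s['tcp_pos'],s['orientation'],s['finger_gap'],env.tip_extent)
for n in("top","scene"):
    c=env.read_camera(n);cv2.imwrite(f"pics/{n}0.png",c["img"][:,:,::-1]);print(n,{k:v for k,v in c.items() if k!="img"})
    np.savez(f"{n}0.npz",**{k:v for k,v in c.items()})
E
```

```text
0.0 [ 0.25243916 -0.51606877  0.24141939] [-9.11569084e-04  9.74251676e-01  2.25461381e-01 -7.70726833e-05] 0.08537456389584715 0.011
top {'fov_y': 47.2781688359455, 'cx': 328.05547741540715, 'cy': 198.19613210295117, 'T': array([[ 0.005737  ,  0.99299974, -0.11797712,  0.45907609],
       [-0.99981434,  0.00352569, -0.01894367,  0.03692573],
       [-0.01839511,  0.11806389,  0.9928356 ,  0.93926862],
       [ 0.        ,  0.        ,  0.        ,  1.        ]])}
scene {'fov_y': 56.187936673285634, 'cx': 318.5829832861529, 'cy': 199.84363294775585, 'T': array([[-0.89819235,  0.28742477, -0.33262218,  0.30709716],
       [-0.43959329, -0.58230886,  0.68386704,  0.62501757],
       [ 0.00287148,  0.76046262,  0.64937536,  0.64189188],
       [ 0.        ,  0.        ,  0.        ,  1.        ]])}
```

View pics/top0.png

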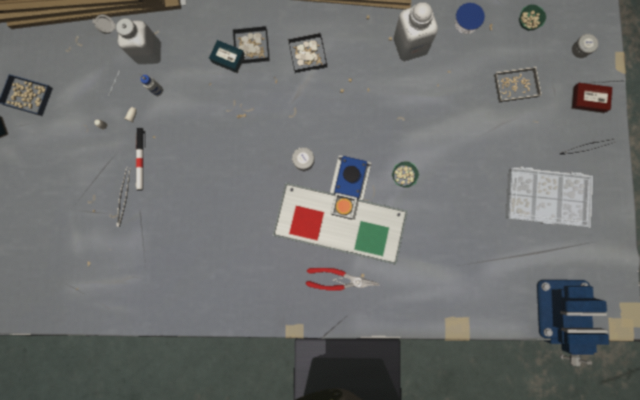

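View pics/scene0.png

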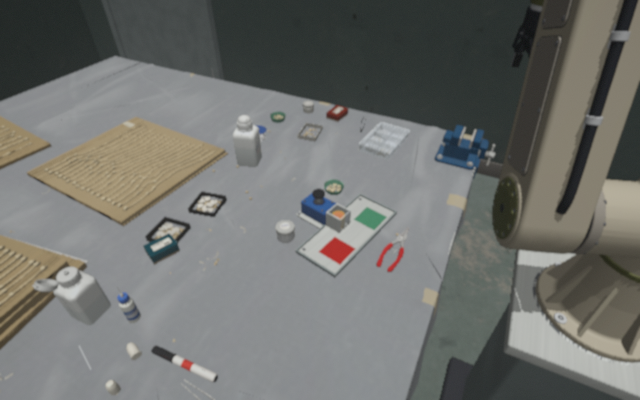

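The top view shows the deck around (340,225). The green square is at (372,238), red at (306,222), the magazine at (344,207), the black cap at (352,174), the cup at (405,174), the pot at (303,158) and the pliers at (340,279).

```bash
cat > h.py <<'E'
import cv2,numpy as np
def ray(c,u,v,z):
    h=c["img"].shape[0];f=h/2/np.tan(np.radians(float(c["fov_y"]))/2)
    T=np.array(c["T"]);d=T[:3,:3]@np.array([(u-c["cx"])/f,-(v-c["cy"])/f,-1]);o=T[:3,3]
    return (o+d*(z-o[2])/d[2])
def blobs(m,box,n=1):
    k=np.zeros_like(m);x0,y0,x1,y1=box;k[y0:y1,x0:x1]=m[y0:y1,x0:x1]
    cs=cv2.findContours(k,cv2.RETR_EXTERNAL,cv2.CHAIN_APPROX_NONE)[0]
    return sorted(cs,key=cv2.contourArea)[::-1][:n]
def cen(k):
    m=cv2.moments(k);return m["m10"]/m["m00"],m["m01"]/m["m00"]
E
python3 - <<'E'
from h import *
import cv2
c=dict(np.load("top0.npz"));im=c["img"];hsv=cv2.cvtColor(im,cv2.COLOR_RGB2HSV)
box=(265,140,420,270)
R=lambda a,b:cv2.inRange(hsv,a,b)
def wr(k,z):
    P=np.array([ray(c,u,v,z)[:2] for u,v in k.reshape(-1,2)],np.float32)
    return cv2.minAreaRect(P*1000)
g=blobs(R((40,80,40),(85,255,200)),(345,212,400,260))[0]
r=blobs(R((170,120,60),(180,255,255))|R((0,150,60),(6,255,255)),(280,200,330,250))[0]
for n,k in(("green",g),("red",r)):print(n,cen(k),ray(c,*cen(k),.012),wr(k,.012))
w=blobs(R((0,0,165),(180,60,255))|R((40,80,40),(85,255,200))|R((170,120,60),(180,255,255)),(265,180,420,270))[0]
print("deck",wr(w,.017))
b=blobs(R((0,0,0),(180,255,45)),(335,160,370,190))[0];print("cap",cen(b),cv2.contourArea(b),ray(c,*cen(b),.082))
o=blobs(R((8,120,100),(25,255,255)),(330,195,360,220))[0];print("blank",cen(o),ray(c,*cen(o),.046), wr(o,.046))
bl=blobs(R((100,120,50),(125,255,255)),(325,150,380,205))[0];print("housing",wr(bl,.052))
s=dict(np.load("scene0.npz"));h2=cv2.cvtColor(s["img"],cv2.COLOR_RGB2HSV)
g2=blobs(cv2.inRange(h2,(40,80,30),(85,255,200)),(345,195,400,240))[0];print("scene green",ray(s,*cen(g2),.012))
b2=blobs(cv2.inRange(h2,(0,0,0),(180,255,45)),(308,185,332,206))[0];print("scene cap",cen(b2),cv2.boundingRect(b2),ray(s,*cen(b2),.077))
v=im[140:270,265:420];cv2.imwrite("pics/crop.png",cv2.resize(v,None,fx=5,fy=4.6,interpolation=2)[:,:,::-1])
E
```

```text
green (371.30537937514674, 238.1129903688043) [ 0.48839505 -0.03320331  0.012     ] ((488.5173645019531, -33.08934020996094), (55.652137756347656, 55.51414108276367), 77.21575927734375)
red (306.2164073550212, 222.56364922206507) [0.51921969 0.09873585 0.012     ] ((519.2886962890625, 98.7103271484375), (55.88546371459961, 56.08441925048828), 76.7791976928711)
deck ((518.7855834960938, 30.5703125), (245.7467498779297, 102.81694030761719), 77.17572784423828)
cap (351.6517412935323, 169.59203980099502) 33.5 [0.61589129 0.00870918 0.082     ]
blank (343.5539906103286, 205.72582159624412) [0.55043802 0.02344083 0.046     ] ((550.9113159179688, 23.546424865722656), (29.615121841430664, 29.459152221679688), 0.21114999055862427)
housing ((608.615478515625, 10.167558670043945), (48.13478088378906, 71.60504150390625), 77.34867858886719)
scene green [ 0.48628904 -0.03265006  0.012     ]Traceback (most recent call last):
  File "<stdin>", line 19, in <module>
IndexError: list index out of range
```

```bash
cat > where.py <<'E'
from workcell import env
import numpy as np
from scipy.spatial.transform import Rotation as R
s=env.get_state();O=np.array([.5504,.0235]);a=np.radians(-12.9)
ux=np.array([np.cos(a),np.sin(a)]);uy=np.array([-ux[1],ux[0]])
p=np.array(s['tcp_pos']);d=p[:2]-O;q=s['orientation'];M=R.from_quat([q[1],q[2],q[3],q[0]]).as_matrix()
print("t",round(s['clock'],2),"feeder xyz mm",np.round([d@ux*1e3,d@uy*1e3,p[2]*1e3],1),"tooly deg",round(np.degrees(np.arctan2(M[1,1],M[0,1])),2),"F",np.round(s['wrist_force'],1),"gap",round(s['finger_gap']*1e3,1))
E
J="python3 -m jog"
$J '[[1,0,0,0,-7.05],[1,0,0,0,-7.05],[1,0,0,0,-7.05],[1,0,0,0,-7.05],[1,0,0,0,-7.05]]' 20
$J '[[1,0,0,0,-7.05],[1,0,0,0,-7.05],[1,0,0,0,-7.05],[1,0,0,0,-7.05],[1,0,0,0,-7.05]]' >/dev/null
$J '[[1,0,0,0,-7.05],[1,0,0,0,-7.05],[1,0,0,0,-7.05],[1,0,0,0,-7.05],[1,0,0,0,-7.05]]' >/dev/null
$J '[[1,0,0,0,-7.05],[1,0,0,0,-7.05],[1,0,0,0,-7.05],[1,0,0,0,-7.05],[1,0,0,0,-7.05]]' >/dev/null
python3 where.py
$J '[[1,-0.015,0.039,0,0],[1,-0.015,0.039,0,0],[1,-0.015,0.039,0,0],[1,-0.015,0.039,0,0],[1,-0.015,0.039,0,0]]' >/dev/null
$J '[[1,-0.015,0.039,0,0],[1,-0.015,0.039,0,0],[1,-0.015,0.039,0,0],[1,-0.015,0.039,0,0],[1,-0.015,0.039,0,0]]' >/dev/null
$J '[[1,-0.015,0.039,0,0],[1,-0.015,0.039,0,0],[1,-0.015,0.039,0,0],[1,-0.015,0.039,0,0],[1,0,0,0,0]]'
python3 where.py
```

```text
clock: 0.52
tcp_pos: [0.2525, -0.5163, 0.2418]
orientation: [-0.001, 0.859, 0.512, 0.0]
wrist_force: [-0.4, 0.8, 1.0]
finger_gap: 0.0257
grip_force: 0.0
t 1.77 feeder xyz mm [-169.9 -592.7  241.8] tooly deg 77.41 F [ 0.6  0.2 -0.8] gap -0.2
clock: 3.02
tcp_pos: [0.5814, -0.0269, 0.2413]
orientation: [0.0, 0.109, 0.994, 0.001]
wrist_force: [-0.0, -0.4, -0.8]
finger_gap: 0.0001
grip_force: 0.0
t 3.02 feeder xyz mm [ 41.4 -42.2 241.3] tooly deg 77.47 F [-0.  -0.4 -0.8] gap 0.1
```

```bash
J="python3 -m jog"
$J '[[1,-0.0093,0.021,0,-0.3],[1,-0.0093,0.021,0,0],[1,0,0,0.036,0],[1,0,0,0.036,0],[1,0,0,0.036,0]]' >/dev/null
$J '[[1,0,0,0.026,0],[1,0,0,0.006,0],[1,0,0,0,0],[1,0,0,0,0]]' >/dev/null
python3 where.py; python3 - <<'E'
from workcell import env
import cv2
a=[env.read_camera(n)["img"] for n in("wrist","scene","top")]
b=[cv2.resize(a[0],(400,250)),cv2.resize(a[1][170:280,250:426],(400,250)),cv2.resize(a[2][140:260,260:452],(400,250))]
cv2.imwrite("pics/a.png",cv2.vconcat([cv2.hconcat(b[:2]),cv2.hconcat([b[2],b[2]*0])])[:,:,::-1])
E
```

```text
t 3.77 feeder xyz mm [ 59.   -6.8 103.1] tooly deg 77.35 F [ 0.7  0.5 -0.7] gap -0.1
```

View pics/a.png

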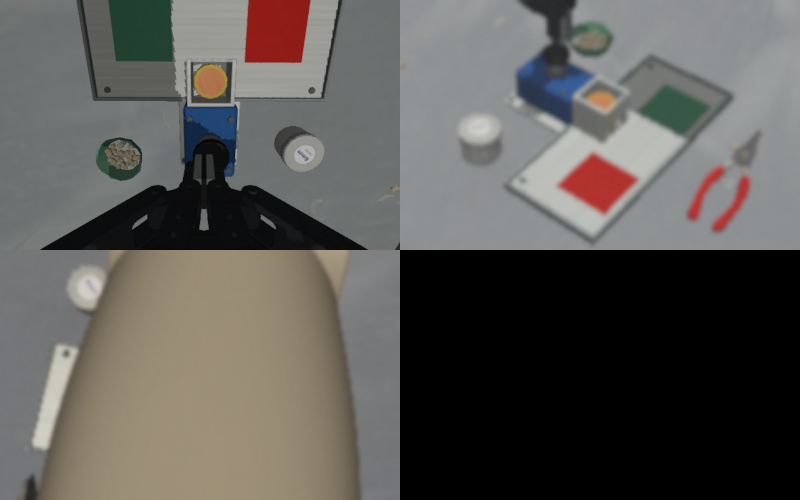

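The wrist view shows the closed fingers over the cap at (205,160), about 7 mm to the green side. I'll correct that offset and press slowly.

```bash
J="python3 -m jog"
$J '[[1,-0.001,0.0068,0,-0.3],[1,0,0,0.004,0],[1,0,0,0.004,0],[1,0,0,0,0]]' >/dev/null
python3 where.py
$J '[[1,0,0,0.002,0],[1,0,0,0.002,0],[1,0,0,0.002,0],[1,0,0,0.002,0],[1,0,0,0.002,0]]' >/dev/null
python3 where.py
$J '[[1,0,0,0.002,0],[1,0,0,0.002,0],[1,0,0,0.002,0],[1,0,0,0.002,0],[1,0,0,0.002,0]]' >/dev/null
python3 where.py
$J '[[1,0,0,0.001,0],[1,0,0,0.001,0],[1,0,0,0,0],[1,0,0,0,0]]' >/dev/null
python3 where.py
```

```text
t 4.25 feeder xyz mm [59.1  0.3 93.6] tooly deg 77.68 F [-0.6 -0.3 -0.4] gap 0.4
t 4.67 feeder xyz mm [59.3  0.3 84.9] tooly deg 77.66 F [-3.3  1.   7.7] gap -0.1
t 5.08 feeder xyz mm [59.3  0.3 74.8] tooly deg 77.66 F [-2.   1.3  6.5] gap 0.3
t 5.42 feeder xyz mm [59.4  0.3 74. ] tooly deg 77.66 F [-4.6  1.1 12.6] gap 0.1
```

```bash
J="python3 -m jog"
$J '[[1,0,0,0.001,0],[1,0,0,0.0005,0],[1,0,0,0,0]]' >/dev/null
python3 where.py
$J '[[1,0,0,-0.004,0],[1,0,0,-0.004,0],[1,0,0,-0.004,0],[1,0,0,-0.006,0],[1,0,0,-0.006,0]]' >/dev/null
python3 where.py
$J '[[1,0,0,-0.02,0.5],[1,0,0,-0.03,0],[0,0,0,-0.03,0],[0,0,0,0,0],[0,0,0,0,0]]' >/dev/null
python3 where.py
python3 - <<'E'
from workcell import env
import cv2,numpy as np
c={n:env.read_camera(n) for n in("wrist","scene")}
for n in c:np.savez(n+"1.npz",**c[n])
cv2.imwrite("pics/b.png",cv2.vconcat([cv2.resize(c["wrist"]["img"],(480,300)),cv2.resize(c["scene"]["img"][170:280,250:426],(480,300))])[:,:,::-1])
E
```

```text
t 5.67 feeder xyz mm [59.4  0.3 74. ] tooly deg 77.67 F [-8.5  1.1 21.1] gap 0.2
t 6.08 feeder xyz mm [59.6  0.  94.8] tooly deg 77.65 F [-0.3  0.   0.1] gap 0.0
t 6.5 feeder xyz mm [ 61.4   0.3 177.2] tooly deg 77.15 F [-0.   0.7 -0.6] gap 35.8
```

View pics/b.png

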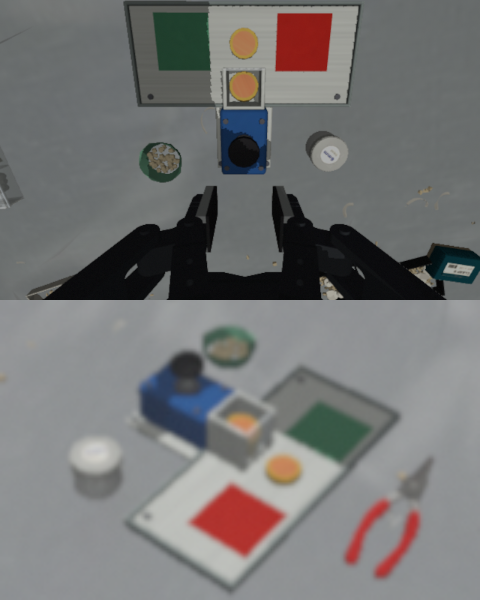

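The blank is out on the deck (wrist crop (244,42)), and the plunger is up with the rest still in the magazine. Next I'll locate the blank.

```bash
cat > loc.py <<'E'
from h import *
import sys
a=np.radians(-12.9);ux=np.array([np.cos(a),np.sin(a)]);uy=np.array([-ux[1],ux[0]]);O=np.array([.5504,.0235])
F=lambda p:np.round([(p[:2]-O)@ux*1e3,(p[:2]-O)@uy*1e3],1)
def loc(c):
    hsv=cv2.cvtColor(c["img"],cv2.COLOR_RGB2HSV)
    for k in blobs(cv2.inRange(hsv,(5,90,90),(28,255,255)),(0,0,640,400),4):
        if cv2.contourArea(k)>60: print(" blank",np.round(cen(k)),F(ray(c,*cen(k),.018)))
    k=[k for k in blobs(cv2.inRange(hsv,(40,80,30),(85,255,200)),(0,0,640,400),4) if cv2.contourArea(k)>300]
    for q in k: print(" green",np.round(cen(q)),cv2.contourArea(q),F(ray(c,*cen(q),.012)))
E
python3 - <<'E'
from loc import *
for n in("wrist1","scene1"):print(n);loc(dict(np.load(n+".npz")))
E
```

```text
wrist1
 blank [325.  57.] [-46.6  -1.2]
 blank [325. 114.] [-1.  -1.1]
 green [243.  55.] 5252.0 [-49.3 -70.1]
 green [206. 223.] 783.0 [ 103.9 -118.8]
scene1
 blank [354. 232.] [-48.4   0.3]
```

```bash
J="python3 -m jog"
$J '[[0,0.036,0,0,0],[0,0.036,0,0,0],[0,0.036,0,0,0],[0,0,0,0,0],[0,0,0,0,0]]' >/dev/null
python3 where.py
$J '[[0,0,0,0.04,0],[0,0,0,0.04,0],[0,0,0,0.025,0],[0,0,0,0,0],[0,0,0,0,0]]' >/dev/null
python3 where.py
python3 - <<'E'
from workcell import env
from loc import *
c={n:env.read_camera(n) for n in("wrist","scene")}
loc(c["wrist"])
cv2.imwrite("pics/c.png",cv2.vconcat([cv2.resize(c["wrist"]["img"],(480,300)),cv2.resize(c["scene"]["img"][170:280,250:426],(480,300))])[:,:,::-1])
E
```

```text
t 7.02 feeder xyz mm [-51.7  -0.  173.1] tooly deg 77.2 F [ 0.  -0.3 -0.3] gap 42.8
t 7.43 feeder xyz mm [-49.1  -0.2  68.3] tooly deg 77.14 F [1.1 0.3 0.8] gap 43.0
 blank [325. 236.] [-46.2  -1. ]
 blank [325. 326.] [20.1 -0.8]
 green [214. 225.] 7836.5 [-50.5 -70.4]
```

View pics/c.png

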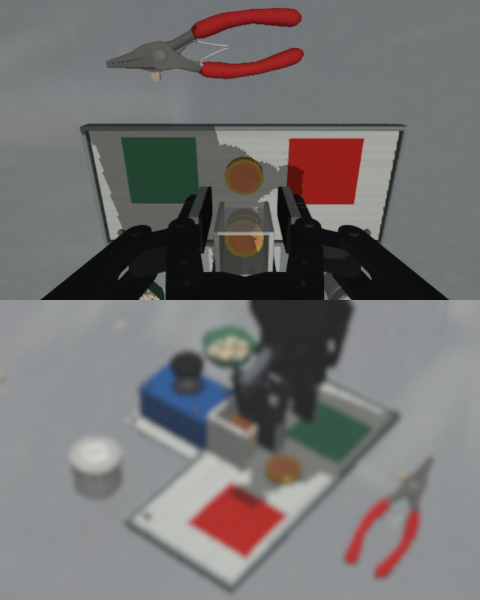

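The open fingers straddle the blank (wrist (244,176)) with clearance to the tower and rim. I'll go down in small steps.

```bash
J="python3 -m jog"
$J '[[0,-0.001,0,0.02,0],[0,0,0,0.012,0],[0,0,0,0.005,0],[0,0,0,0,0],[0,0,0,0,0]]' >/dev/null
python3 where.py
for i in 1 2 3 4; do
$J '[[0,0,0,0.001,0],[0,0,0,0.001,0],[0,0,0,0,0]]' >/dev/null; python3 where.py
python3 -c "
from workcell import env;import sys
sys.exit(env.get_state()['wrist_force'][2]>3.5)" || break
done
```

```text
t 7.95 feeder xyz mm [-46.2   0.2  34.1] tooly deg 77.16 F [-0.3 -0.1  1.7] gap 42.7
t 8.2 feeder xyz mm [-46.9   0.1  31.4] tooly deg 77.16 F [-0.2  0.5  0.3] gap 42.7False
```

```bash
J="python3 -m jog"
for i in 1 2 3 4 5; do
$J '[[0,0,0,0.001,0],[0,0,0,0.001,0],[0,0,0,0,0]]' >/dev/null; python3 where.py
python3 -c "
from workcell import env;import sys
sys.exit(int(env.get_state()['wrist_force'][2]>3.5))" || break
done
```

```text
t 8.45 feeder xyz mm [-47.5   0.   28.7] tooly deg 77.16 F [ 0.4 -0.6  0.1] gap 42.4
t 8.7 feeder xyz mm [-47.6   0.   26.5] tooly deg 77.16 F [0.1 0.6 0.6] gap 42.5
t 8.95 feeder xyz mm [-47.6   0.   24.5] tooly deg 77.15 F [-0.7  0.3  0.5] gap 42.6
t 9.2 feeder xyz mm [-47.6   0.   22.6] tooly deg 77.16 F [-0.9  0.6  0.1] gap 42.9
t 9.45 feeder xyz mm [-47.3   0.1  21.2] tooly deg 77.16 F [-1.5  0.1  4.3] gap 42.6
```

```bash
J="python3 -m jog"
$J '[[0,0,0,-0.0025,0],[0,0,-0.003,0,0],[0,0,-0.004,0,0],[0,0,-0.004,0,0],[0,0,-0.004,0,0]]' >/dev/null
python3 where.py
$J '[[0,0,-0.005,0,0],[0,0,-0.005,0,0],[0,0,-0.005,0,0],[0,0,-0.005,0,0],[0,0,-0.005,0,0]]' >/dev/null
$J '[[0,0,-0.005,0,0],[0,0,-0.005,0,0],[0,0,-0.005,0,0],[0,0,-0.005,0,0],[0,0,0,0,0]]' >/dev/null
python3 where.py
python3 - <<'E'
from workcell import env
from loc import *
c={n:env.read_camera(n) for n in("wrist","scene")}
for n in c:loc(c[n])
cv2.imwrite("pics/d.png",cv2.vconcat([cv2.resize(c["wrist"]["img"],(480,300)),cv2.resize(c["scene"]["img"][170:280,250:426],(480,300))])[:,:,::-1])
E
```

```text
t 9.87 feeder xyz mm [-47.4 -15.4  23.2] tooly deg 77.15 F [-0.1  0.5  0.6] gap 42.4
t 10.7 feeder xyz mm [-47.3 -60.8  23.3] tooly deg 77.1 F [ 0.2 -0.  -0.8] gap 42.7
 blank [336. 271.] [-46.4 -56.4]
 blank [447. 392.] [28.8  5.6]
 green [305. 245.] 7517.0 [-56.8 -71.2]
```

View pics/d.png

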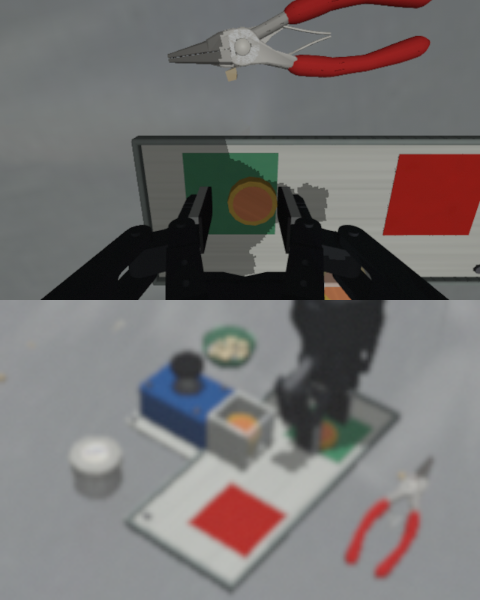

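The blank is flat against the left finger (wrist (253,203)), about 14 mm short of the square's centre.

```bash
J="python3 -m jog"
$J '[[0,0,-0.005,0,0],[0,0,-0.004,0,0],[0,0,-0.003,0,0],[0,0,-0.002,0,0],[0,0,0,0,0]]' >/dev/null
python3 where.py
$J '[[0,0,0.002,0,0],[0,0,0.002,0,0],[0,0,0,-0.015,0],[0,0,0,-0.03,0],[0,0,0,-0.04,0]]' >/dev/null
$J '[[0,0,0,-0.04,0],[0,0,0,-0.04,0],[0,-0.04,0,0,0],[0,-0.04,0,0,0],[0,0,0,0,0]]' >/dev/null
python3 where.py
python3 - <<'E'
from workcell import env
from loc import *
c={n:env.read_camera(n) for n in("wrist","scene")}
for n in c:loc(c[n])
cv2.imwrite("pics/e.png",cv2.vconcat([cv2.resize(c["wrist"]["img"],(480,300)),cv2.resize(c["scene"]["img"][170:280,250:426],(480,300))])[:,:,::-1])
E
```

```text
t 11.22 feeder xyz mm [-47.3 -74.4  23.3] tooly deg 77.13 F [-0.1 -0.5  0.5] gap 42.3
t 12.05 feeder xyz mm [ 39.7 -69.9 188.1] tooly deg 77.14 F [ 0.6  1.  -0.4] gap 42.5
 blank [327.  85.] [-46.6 -69.7]
 blank [406. 140.] [0.6 4.2]
 green [326.  82.] 4476.0 [-49.5 -70.1]
 green [287. 240.] 616.0 [ 106.  -111.2]
 blank [370. 216.] [-47.9 -68.7]
```

View pics/e.png

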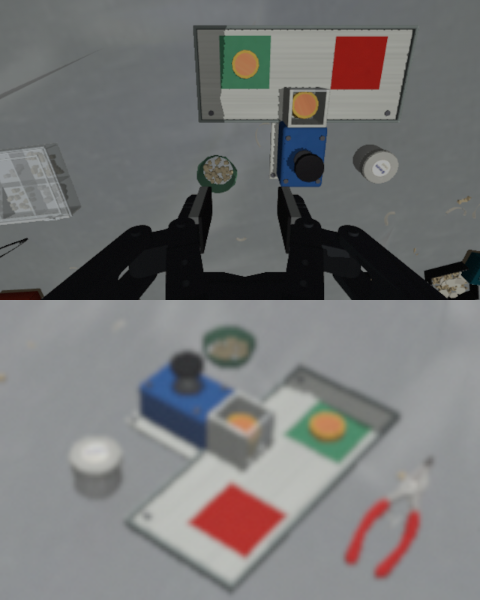

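The blank lies centred on the green square (wrist (246,64)). The plunger is up, the other things haven't moved, and the robot is clear.

```bash
python3 -c "
from workcell import env;print(env.hand_in())"
```

```text
the job is handed in; nothing more can be done
None
```

The job is handed in: one blank was ejected and pushed flat along the deck to about the centre of the green square. The plunger is back up and the other items were left where they were, at about 12 s on the robot clock. No verdict was returned.

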